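Cock the kicker and eject the lamp housing

ROBOT

A 6-joint arm with a two-finger parallel gripper is mounted at the origin on the work surface. World frame = base frame: x ahead of the robot, y to its left, z up, the work surface at z = 0. Lengths are in m, angles in rad, forces in N, time in s.
With the tool pointing down it reaches from about 0.35 to 0.975 m from the base axis. Payload 4.9 kg.
Tool frame: the origin (TCP) lies at the very end of the fingers, on their centre line; the grasp point (between the pads) lies 19 mm behind it (ctrl.grasp_offset is the distance from the TCP to the grasp point, in m); z points along the fingers, y is the line along which they close (so a half turn about z gives the same grasp; the last joint's range is limited). The gripper opens to 85 mm and grips with 20 to 120 N. Pads are 22 mm wide; open, the fingers measure 114 mm over their backs; the gripper's body (76 mm by 85 mm) begins 54 mm behind the grasp point. The pads swing forward as they close: fully open they stand 13 mm farther back than shut.
Start: joints at [-0.119, 0.053, 1.613, -0, 1.476, -0.119], TCP at [0.625, 0, 0.195] pointing down, gripper open.
Joint ranges: [-3.01, 3.01], [-1.01, 2.22], [0.06, 2.58], [-1.02, 4.17], [0.09, 2.62], [-3.14, 3.14]. Speed limits (rad/s): [2.57, 2.57, 3.14, 3.14, 3.14, 3.14].

INTERFACE

Orientations are given as a rotation vector (axis times angle).
In Python, from station import ctrl, optics gives the robot as it stands.
- The arm moves only by the shell command python3 -m handwheel 'ROWS' [OPENING] [FORCE]. ROWS is JSON, a list of rows, each an object of numbers: "tx", "ty", "tz": the shift along the tool's x, y, z in mm; "roll": the turn about the tool's z in rad. A call has 1 to 12 rows; each row shifts and turns the commanded pose from where the row before left it, along the tool's axes as they then stand; what a row does not reach is not made up. A row lasts 1/12 s, in which the tool goes at most 41.7 mm and 7.16 degrees, less where a joint would pass 70% of its speed; a pose out of reach is approached as far as the arm can. A call with a gripper value outside its range is refused whole. OPENING is the finger opening in mm, from 0 to 85.4, set as the call begins (- or left out, the last holds). The fingers move at their own pace and stop on an object; FORCE is the grip in N (left out, the last holds). Time passes only in rows, so rows that do not move let the fingers close. It gives the time, the measured TCP pose, the force, the opening and the grip force at its end, in the units of the state.
- ctrl.get_obs(): the state, without advancing time (a new reading comes with each control period).
- optics.get_image(name): name is "scene" or "side" or "wrist"; returns (picture, depth): 480x640x3 uint8, red, green, blue; 480x640 float32, m along the optical axis (not along the pixel's ray), 0 where there is no reading.
- optics.camera_params(name): a dict with "mtx" (3x3 intrinsics, pixels), "extrinsics" (4x4, takes a point from camera to world coordinates); the wrist camera has in their place "tool_from_camera" (4x4, takes a point from camera to tool coordinates, whose origin is the TCP and whose axes are the flange's). Camera axes: x right, y down, z forward; pixel columns grow to the right and rows downward; lengths in m; the calibration is good to about 2 mm. A picture is of the moment at which its call begins: read the wrist's pose just before it. camera_params takes no time and is no camera call.
- ctrl.finish_job(): hands the job in; it is judged then, once.
The state is a dict: "t": time; "q": joint angles; "dq": joint speeds; "effort": joint torques, N m; "tool_pos": TCP position; "tool_rot": TCP orientation; "contact_force": force on the tool from outside, world axes, zero at the start; "wrist_torque": the same for the moment, N m; "opening": finger opening in m; "grip_force": force on a finger pad.
Only numpy, scipy, OpenCV 4.12 (cv2) and the standard library are available. Lean on these libraries where they do the work, as an engineer would, in place of code of your own. Each camera call takes 0.05 s, during which the arm holds its last target. There are 200 camera calls.

TASK

On the ejector jig, draw the sprung kicker arm back by its upright post just until the sear catches it, without hauling it hard into the rubber buffer behind, and let go so that it stays cocked by itself. Then press the trigger key down to fire it, so that the kicker knocks the finished lamp housing along its lane to the far end. Do not touch the housing yourself, do not lean hard on the key, and leave the other things on the bench alone.

Things in the scene. Friction and masses are not known exactly. Their poses are not given: they have to be found in the camera images.
- jig: ejector jig fixed to the bench: aluminium plate 240 x 200 x 12 mm with an outfeed lane on its +y side. Origin on the bench, z up. In its frame (mm): kicker hinge axis (80, 0); lane along +y, 86 wide between low walls at x = -53 and 33, floor 30 high, walls 39 high (62 from y = 80 on), end wall at y = 230, 84 high with a lip; trigger housing 46 x 40, 40 high at (85, -112)
- kicker (a joint): angle (rad) of the sprung kicker arm, a level steel bar 16 mm wide, its top 60 mm above the bench. 0 = slack, pointing along the jig's -x; positive = cocking, anticlockwise from above (post first goes to the jig's -y): post axis at (80 - 150 cos q, -150 sin q) mm in the jig's frame. The sear catches somewhere from 0.70 to 1.03. Let go uncaught, it flies back to 0
- hinge (a point): the kicker's vertical hinge axis, at the top of its boss, 68 mm above the bench (jig frame: 80, 0). The spring pulls the arm back to 0 with 14 N per rad felt at the post (about 11 N at 0.8 rad). The arm can swing past 0 to -0.45, but pushed by hand it cannot bring the housing to the lane's end
- grip_post (a point): centre of the top of the kicker's upright black round post: 18 mm diameter, 46 mm tall, standing on the arm, top 106 mm above the bench, 150 mm from the hinge; it moves with the arm
- sear_spot (a point): nominal place of the grey sear block, 66 x 46 mm, under the arm's path (jig frame: 3, -79; at 0.8 rad the peg under the arm is above it). The block is clamped up to 10 mm back or 20 mm further on along the arm's path each time; that is not measured. Its tooth, 34 mm high, catches the peg; riding over it takes 0 to 3 N more at the post. Behind it stands a rubber buffer
- buffer_spot (a point): nominal place of the rubber buffer (37 mm high) on the sear block, shifted with it. The peg meets it 2 to 5 mm of post travel after the catch; from there the pull rises steeply, 2 to 4 N per mm of post travel. A pull of 4 N above the plain spring pull (14 N x q) means caught and on the buffer; 10 N above strains the jig. Let go, a caught arm settles back a few mm on to the tooth
- key_top (a point): centre of the top face of the trigger key, a dark steel block 30 x 26 mm, top 60 mm above the bench when up; it moves straight down, 15 mm to a hard stop
- trigger (a joint): how far (m) the trigger key is down: 0 up, 0.015 on its hard stop. It is linked to the sear tooth, so it also dips while the peg rides over the tooth. With the arm cocked it takes about 2 to 7 N, and the arm flies somewhere between 0.004 and 0.012; it springs back up when let go
- housing: the finished lamp housing, a shallow blue plastic tray 80 (x) x 110 (y) x 28 mm high with a dark solar panel as its top, 0.1 kg, lying in the lane just in front of the kicker's nose. Origin at the centre of its underside. A full kick slides it along the jig's +y to the end wall or near it (centre y 145 to 175 mm in the jig's frame, from about 85)
- lane_end (a point): point on the lane's floor where the housing's underside centre lies when it touches the end wall (jig frame: -10, 175, 30 mm)
- spare_housing: another such housing lying on the bench beyond the lane's end: a bystander
- screwdriver: a screwdriver lying on the bench on the trigger side: a bystander
- tape_roll: a roll of clear tape, 90 mm across, 24 mm high, behind the jig: a bystander
- power_pack: a dark metal slab 65 x 135 x 14 mm on the bench on the robot's side of the jig: a bystander
- pin_bin: an open grey bin 90 x 110 x 40 mm behind the jig: a bystander
- crimper: a crimping tool with two dark handles, about 130 mm long, 17 mm high, on the robot's side of the lane: a bystander
Mind the look-alikes: they are no part of the job. Leave any yellow look-alike of the housing alone.

How it is judged:
By the outcome, as a careful person would: the job done as asked, in the order asked, and still so for the second after the job is handed in, with the robot touching nothing.
It also fails if it takes over 72 s, if anything falls off the work surface, if the arm or the gripper's body presses on something with over 40 N, if the wrist force passes 120 N, or if a joint passes its speed limit or range.

## Working session

There is one attempt and no reset: what is moved stays moved. The work goes in short steps, Python scripts to look and compute and a shell command to move; the robot and the scene stay as the last step left them, time stands still between calls to the robot, and variables do not carry over. Pictures are saved under pics/ and viewed, at most 10 in all, crops included, and the job is handed in when it is done.

```bash
mkdir -p pics; ls; python3 - <<'E'
from station import ctrl, optics
import cv2,numpy as np
for n in("scene","side"):
    im,d=optics.get_image(n); cv2.imwrite(f"pics/{n}0.png",im[:,:,::-1]); np.savez(f"{n}0.npz",im=im,d=d)
    p=optics.camera_params(n); print(n,p["mtx"].round(1).tolist(),p["extrinsics"].round(3).tolist())
o=ctrl.get_obs(); print(o["t"],o["tool_pos"],o["tool_rot"],o["contact_force"],o["opening"],ctrl.grasp_offset)
E
```

```text
pics
scene [[575.9, 0.0, 313.4], [0.0, 575.9, 236.2], [0.0, 0.0, 1.0]] [[0.694, 0.403, -0.596, 1.143], [0.72, -0.408, 0.562, -0.475], [-0.016, -0.819, -0.573, 0.702], [0.0, 0.0, 0.0, 1.0]]
side [[592.4, 0.0, 316.2], [0.0, 592.4, 246.9], [0.0, 0.0, 1.0]] [[-1.0, -0.006, 0.019, 0.478], [-0.018, 0.65, -0.76, 0.985], [-0.008, -0.76, -0.65, 0.859], [0.0, 0.0, 0.0, 1.0]]
0.1 [6.24375824e-01 9.90494737e-05 1.93499269e-01] [-2.22040503e+00 -2.22043859e+00  1.76011373e-03] [0.43851671 0.2821066  0.26224425] 0.08528100983934359 0.0187
```

View pics/scene0.png

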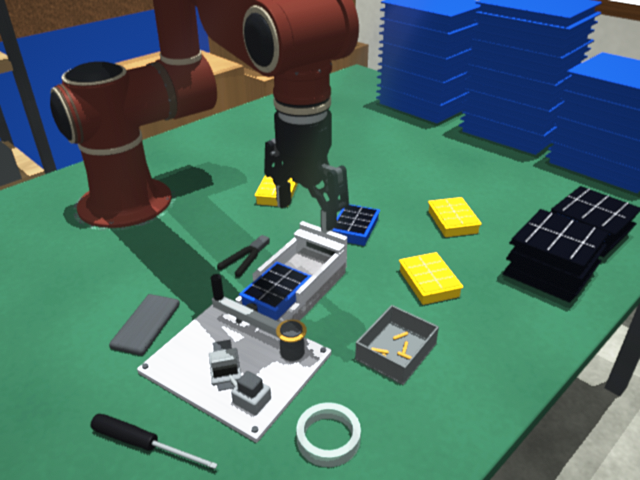

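View pics/side0.png

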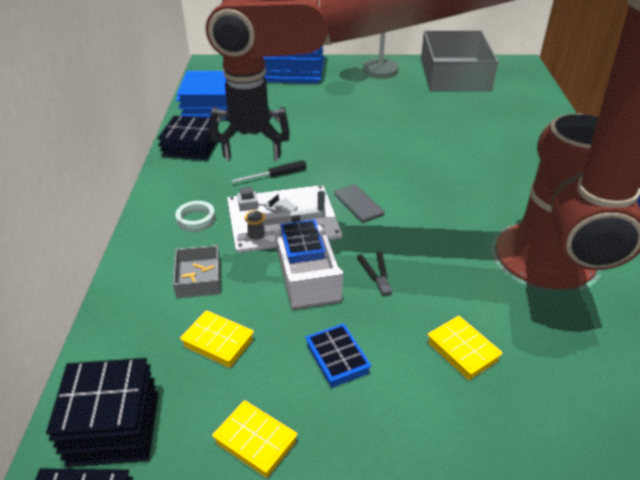

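Scene: post at about (217,288), hinge boss with orange ring (291,328), key (247,383), sear (223,362) and blue housing in the lane (277,288). Possible mix-ups:
- Post: crimper handles (233,255), screwdriver handle (120,430).
- Key: sear block (223,362).
- Housing: spare housing (355,222), yellow housings (430,277), (453,215) and (275,190).

I'll take one close crop of both views to confirm.

```bash
python3 - <<'E'
import cv2,numpy as np
a=np.load("scene0.npz")["im"][265:440,135:335,::-1]; b=np.load("side0.npz")["im"][180:260,222:347,::-1]
a=cv2.resize(a,None,fx=3,fy=3,interpolation=cv2.INTER_CUBIC)[:, :]
b=cv2.resize(b,None,fx=4,fy=4,interpolation=cv2.INTER_CUBIC)
cv2.imwrite("pics/ca.png",a);cv2.imwrite("pics/cb.png",b)
E
```

```text
(no output)
```

View pics/ca.png

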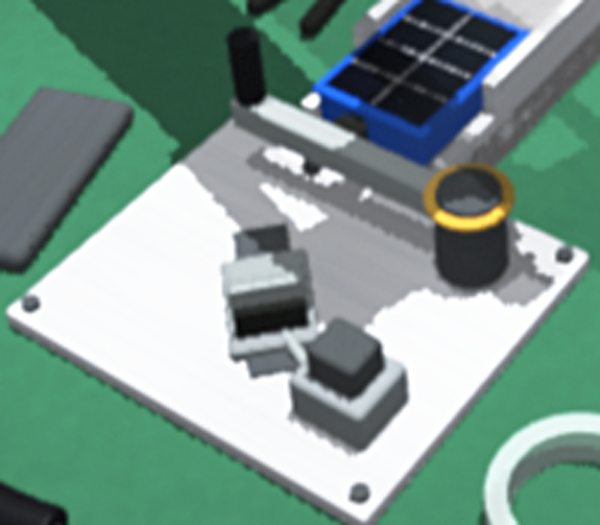

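View pics/cb.png

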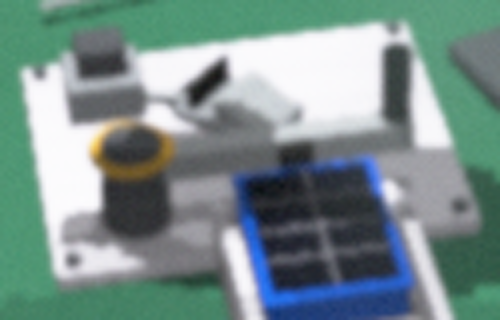

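Confirmed. In the scene view the black post top is at about (216,277), the hinge top at (291,329) and the key top at (250,380). In the side view they are at (321,192), (255,215) and (247,191). Casting rays now.

```bash
cat > h.py <<'E'
from station import ctrl, optics
import numpy as np
def ray(n,uv,z):
    p=optics.camera_params(n);T=p["extrinsics"];d=T[:3,:3]@np.linalg.solve(p["mtx"],[*uv,1.]);return T[:3,3]+d*(z-T[2,3])/d[2]
def jig(h,yaw):
    R=np.array([[np.cos(yaw),-np.sin(yaw)],[np.sin(yaw),np.cos(yaw)]]);o=np.array(h)-R@[.08,0]
    return o,R
E
python3 - <<'E'
from h import *
S={"post":((216,277),(321.2,192.5),.106),"hinge":((291.3,329),(255.3,215.8),.068),"key":((250.3,380),(246.8,191.3),.060)}
P={}
for k,(a,b,z) in S.items():
    A=ray("scene",a,z)[:2];B=ray("side",b,z)[:2];P[k]=(A+B)/2;print(k,A.round(4),B.round(4))
for uv in((145.3,366),(323.3,350),(255,429.3)):print("screw",ray("scene",uv,.013)[:2].round(4))
h,p,k=P["hinge"],P["post"],P["key"]
print("lens .150:",np.linalg.norm(h-p)," .112:",np.linalg.norm(h-k))
y1=np.arctan2(*(h-p)[::-1]);v=k-h;y2=np.arctan2(v[1],v[0])-np.arctan2(-.112,.005);print("yaw",y1,y2)
o=ctrl.get_obs()
from scipy.spatial.transform import Rotation as Ro
print(Ro.from_rotvec(o["tool_rot"]).as_matrix().round(3),o["tool_pos"])
E
```

```text
post [ 0.4942 -0.0847] [ 0.4925 -0.0801]
hinge [ 0.6417 -0.0531] [ 0.6367 -0.0446]
key [ 0.6707 -0.1592] [ 0.6672 -0.1487]
screw [ 0.4961 -0.2367]
screw [ 0.6708 -0.0122]
screw [ 0.7109 -0.1879]
lens .150: 0.1496323608931761  .112: 0.10920273195827038
yaw 0.22596839595861723 0.23157605819991223
[[-0.     1.    -0.002]
 [ 1.     0.     0.   ]
 [ 0.    -0.002 -1.   ]] [6.24375824e-01 9.90494737e-05 1.93499269e-01]
```

```bash
python3 -m handwheel '[{"tx":-20,"ty":-32},{"tx":-20,"ty":-33},{"tx":-20,"ty":-33},{"tx":-22,"ty":-33},{"roll":0.12},{"roll":0.12},{"roll":0.12},{"roll":0.12},{"roll":0.12},{"roll":0.12},{"roll":0.12},{"roll":0.12}]' 60
python3 -m handwheel '[{"roll":0.12},{"roll":0.12},{"roll":0.12},{"roll":0.02},{},{},{}]' 32
python3 - <<'E'
from h import *
import cv2
o=ctrl.get_obs();im,d=optics.get_image("wrist");p=optics.camera_params("wrist")
cv2.imwrite("pics/w1.png",im[:,:,::-1]);np.savez("w1.npz",im=im,d=d,pos=o["tool_pos"],rot=o["tool_rot"],T=p["tool_from_camera"],K=p["mtx"])
print(o["tool_pos"],o["tool_rot"],o["contact_force"],o["opening"],p["tool_from_camera"].round(3).tolist(),p["mtx"].round(0).tolist())
E
```

```text
[6.24375824e-01 9.90494737e-05 1.93499269e-01] [-2.22040503e+00 -2.22043859e+00  1.76011373e-03] [0.43851671 0.2821066  0.26224425] 0.08528100983934359 [[0.001, -0.957, -0.292, 0.075], [1.0, 0.001, -0.0, -0.0], [0.0, -0.292, 0.957, -0.179], [0.0, 0.0, 0.0, 1.0]] [[375.0, 0.0, 324.0], [0.0, 375.0, 240.0], [0.0, 0.0, 1.0]]$[0]: bad value
$[0]: bad value
```

View pics/w1.png

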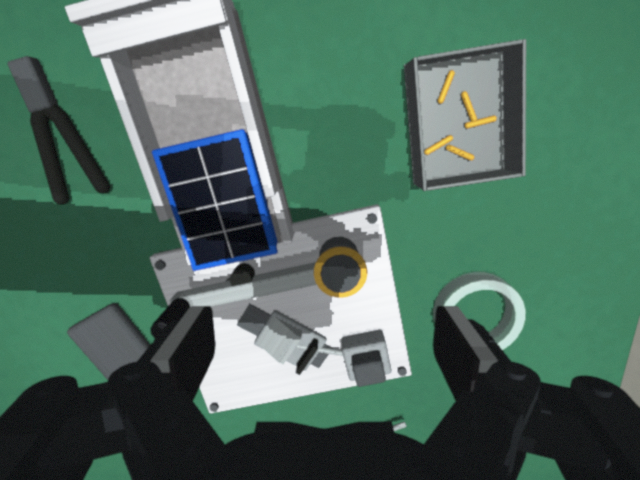

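The wrist view shows the hinge ring at (340,271), plate screws at (160,265), (371,218), (402,370) and (213,407), the key near (367,360), and the post hidden by the left finger. The rows apparently need every key.

```bash
cat >> h.py <<'E'
from scipy.spatial.transform import Rotation as Ro
def wray(f,uv,z):
    w=np.load(f);T=np.eye(4);T[:3,:3]=Ro.from_rotvec(w["rot"]).as_matrix();T[:3,3]=w["pos"];T=T@w["T"]
    d=T[:3,:3]@np.linalg.solve(w["K"],[*uv,1.]);return (T[:3,3]+d*(z-T[2,3])/d[2])[:2]
E
python3 - <<'E'
from h import *
print("hinge",wray("w1.npz",(340,271),.066));print("key",wray("w1.npz",(366,357),.06))
s=np.array([wray("w1.npz",u,.014) for u in((160,265),(371,218),(402,370),(213,407))]);print(s.round(4),s.mean(0),[np.linalg.norm(s[i]-s[i-1]).round(4) for i in range(4)])
e=[s[1]-s[0],s[2]-s[3]];print([np.arctan2(v[1],v[0]) for v in e],[np.arctan2(v[0],-v[1]) for v in (s[3]-s[0],s[2]-s[1])])
E
python3 -m handwheel '[{"tx":-20,"ty":-32,"tz":0,"roll":0},{"tx":-20,"ty":-33,"tz":0,"roll":0},{"tx":-20,"ty":-33,"tz":0,"roll":0},{"tx":-22,"ty":-33,"tz":0,"roll":0},{"tx":0,"ty":0,"tz":0,"roll":0.12},{"tx":0,"ty":0,"tz":0,"roll":0.12},{"tx":0,"ty":0,"tz":0,"roll":0.12},{"tx":0,"ty":0,"tz":0,"roll":0.12},{"tx":0,"ty":0,"tz":0,"roll":0.12},{"tx":0,"ty":0,"tz":0,"roll":0.12},{"tx":0,"ty":0,"tz":0,"roll":0.12},{"tx":0,"ty":0,"tz":0,"roll":0.12}]' 60
```

```text
hinge [ 0.63837386 -0.04712059]
key [ 0.66490834 -0.13819661]
[[ 0.4568 -0.0616]
 [ 0.6703 -0.0119]
 [ 0.7116 -0.1861]
 [ 0.4961 -0.2368]] [ 0.58370964 -0.12410981] [np.float64(0.1796), np.float64(0.2193), np.float64(0.1791), np.float64(0.2214)]
[np.float64(0.22868844449625939), np.float64(0.23104407036112498)] [np.float64(0.22072236583583557), np.float64(0.232454045826049)]
t: 1.15
tool_pos: [0.4937, -0.0819, 0.1942]
tool_rot: [-2.999, -0.936, 0.001]
contact_force: [0.5, -0.8, 0.4]
opening: 0.0599
grip_force: 0.0
```

```bash
python3 -m handwheel '[{"tx":0,"ty":0,"tz":0,"roll":0.12},{"tx":0,"ty":0,"tz":0,"roll":0.12},{"tx":0,"ty":0,"tz":0,"roll":0.12},{"tx":0,"ty":0,"tz":0,"roll":0.023},{"tx":0,"ty":0,"tz":0,"roll":0},{"tx":0,"ty":0,"tz":0,"roll":0}]' 40
python3 - <<'E'
from h import *
import cv2
o=ctrl.get_obs();im,d=optics.get_image("wrist");p=optics.camera_params("wrist")
cv2.imwrite("pics/w2.png",im[:,:,::-1]);np.savez("w2.npz",im=im,d=d,pos=o["tool_pos"],rot=o["tool_rot"],T=p["tool_from_camera"],K=p["mtx"])
M=Ro.from_rotvec(o["tool_rot"]).as_matrix();print(np.arctan2(M[1,1],M[0,1]),o["contact_force"])
E
```

```text
t: 1.65
tool_pos: [0.4938, -0.082, 0.1944]
tool_rot: [-3.121, -0.361, 0.001]
contact_force: [-0.6, 0.0, -0.1]
opening: 0.0401
grip_force: 0.0
-1.340567132984871 [-0.64543691  0.02984566 -0.14733462]
```

View pics/w2.png

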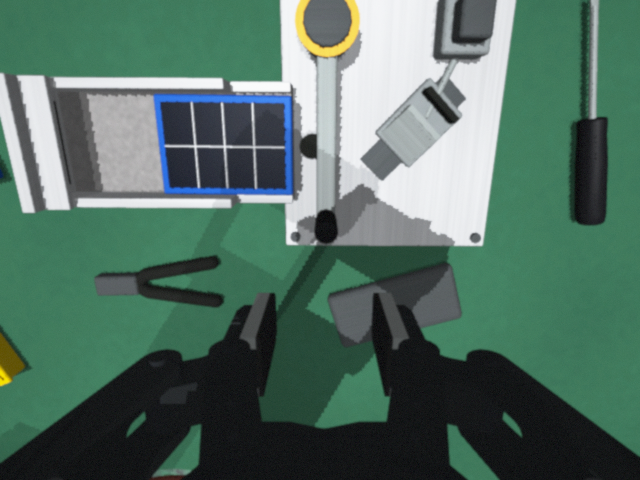

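Aligned: post top at about (326,232), hinge top at (328,21), key at (475,18).

```bash
python3 - <<'E'
from h import *
w=np.load("w2.npz");im=w["im"].astype(int);d=w["d"]
print("rows",[ (v,int(im[v,326].sum()),round(float(d[v,326]),3)) for v in range(206,250,3)])
m=(im.sum(2)<120);print([np.where(m[v,305:350])[0][[0,-1]]+305 for v in (218,224,230,236)])
p=wray("w2.npz",(326,231),.106);h=wray("w2.npz",(328,21),.068);print(p,h,np.linalg.norm(p-h),np.arctan2(*(h-p)[::-1]))
M=Ro.from_rotvec(w["rot"]).as_matrix();print("tool shift to post mm",(M.T@np.append(p-w["pos"][:2],0)*1000).round(1))
E
```

```text
rows [(206, 511, 0.318), (209, 279, 0.317), (212, 23, 0.306), (215, 46, 0.296), (218, 31, 0.285), (221, 42, 0.279), (224, 64, 0.275), (227, 62, 0.278), (230, 41, 0.278), (233, 39, 0.279), (236, 54, 0.279), (239, 52, 0.279), (242, 69, 0.281), (245, 206, 0.379), (248, 146, 0.394)]
[array([317, 334]), array([316, 335]), array([315, 336]), array([316, 335])]
[ 0.49389644 -0.08355395] [ 0.63717063 -0.0511484 ] 0.14689320461311334 0.2224359046754731
tool shift to post mm [-0.3  1.6 -0. ]
```

```bash
python3 -m handwheel '[{"tx":-0.5,"ty":1.5,"tz":0,"roll":0},{"tx":0,"ty":0,"tz":20,"roll":0},{"tx":0,"ty":0,"tz":25,"roll":0},{"tx":0,"ty":0,"tz":25,"roll":0},{"tx":0,"ty":0,"tz":25,"roll":0},{"tx":0,"ty":0,"tz":20,"roll":0},{"tx":0,"ty":0,"tz":12,"roll":0},{"tx":0,"ty":0,"tz":0,"roll":0},{"tx":0,"ty":0,"tz":0,"roll":0}]' 34
python3 -m handwheel '[{"tx":0,"ty":2,"tz":0,"roll":0},{"tx":0,"ty":2,"tz":0,"roll":0},{"tx":0,"ty":2,"tz":0,"roll":0},{"tx":0,"ty":2,"tz":0,"roll":0},{"tx":0,"ty":0,"tz":0,"roll":0},{"tx":0,"ty":0,"tz":0,"roll":0}]'
```

```text
t: 2.45
tool_pos: [0.4937, -0.0836, 0.0676]
tool_rot: [-3.121, -0.358, 0.001]
contact_force: [0.2, -0.2, 0.1]
opening: 0.0338
grip_force: 0.0
t: 2.95
tool_pos: [0.4962, -0.0917, 0.0683]
tool_rot: [3.121, 0.357, 0.002]
contact_force: [0.2, 0.4, 2.4]
opening: 0.0339
grip_force: 0.8
```

```bash
cat > st.py <<'E'
from h import *
def st():
    o=ctrl.get_obs();M=Ro.from_rotvec(o["tool_rot"]).as_matrix();y=M[:2,1]
    P=o["tool_pos"][:2]-y*(o["opening"]/2-.009);H=np.array([.4938,-.0836])+.15*np.array([np.cos(.2285),np.sin(.2285)])
    v=H-P;q=np.arctan2(v[1],v[0])-.2285;t=np.array([np.sin(q+.2285),-np.cos(q+.2285)]);F=-o["contact_force"][:2]
    qr=np.arctan2(y[1],y[0])+np.pi/2-.2285
    print(f"t={o['t']:.2f} q={q:.3f} rolls q={qr:.3f} r={np.linalg.norm(v)*1e3:.1f} pull={F@t:.2f} spring={14*q:.2f} excess={F@t-14*q:.2f} rad={F@v/np.linalg.norm(v):.2f} Fz={o['contact_force'][2]:.2f} z={o['tool_pos'][2]:.4f} grip={o['grip_force']:.1f}")
st()
E
python3 st.py
python3 -m handwheel '[{"tx":0.44,"ty":6,"tz":0,"roll":-0.04},{"tx":0.44,"ty":6,"tz":0,"roll":-0.04},{"tx":0.44,"ty":6,"tz":0,"roll":-0.04},{"tx":0.44,"ty":6,"tz":0,"roll":-0.04},{"tx":0.44,"ty":6,"tz":0,"roll":-0.04},{"tx":0.44,"ty":6,"tz":0,"roll":-0.04},{"tx":0.44,"ty":6,"tz":0,"roll":-0.04},{"tx":0,"ty":0,"tz":0,"roll":0},{"tx":0,"ty":0,"tz":0,"roll":0}]' >/dev/null; python3 st.py
```

```text
t=2.95 q=0.003 rolls q=-0.001 r=149.5 pull=0.37 spring=0.04 excess=0.33 rad=-0.30 Fz=2.35 z=0.0683 grip=0.8
t=3.70 q=0.280 rolls q=0.278 r=150.0 pull=-0.01 spring=3.92 excess=-3.94 rad=0.56 Fz=-0.55 z=0.0676 grip=0.0
```

```bash
python3 - <<'E'
from h import *
import cv2
o=ctrl.get_obs();im,d=optics.get_image("wrist");p=optics.camera_params("wrist")
im2,_=optics.get_image("side")
cv2.imwrite("pics/w3.png",np.hstack([cv2.resize(im,(400,300)),cv2.resize(im2[140:320,180:420],(400,300))])[:,:,::-1])
E
```

```text
(no output)
```

View pics/w3.png

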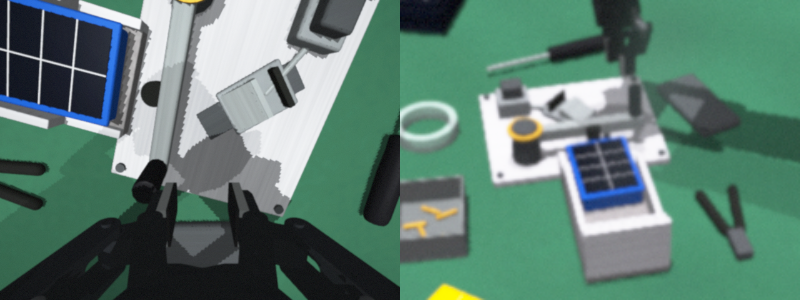

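The post stayed at q≈0, at about (150,178) in the left panel, and the finger passed it. I'll use the depth image to see where the fingertips and the post are in the tool frame.

```bash
python3 - <<'E'
from h import *
import cv2
o=ctrl.get_obs();im,d=optics.get_image("wrist");p=optics.camera_params("wrist")
np.savez("w4.npz",im=im,d=d,pos=o["tool_pos"],rot=o["tool_rot"],T=p["tool_from_camera"],K=p["mtx"])
print(o["opening"],o["tool_pos"])
def tool(f):
    w=np.load(f);d=w["d"];v,u=np.mgrid[:480,:640];P=np.stack([(u-w["K"][0,2])/w["K"][0,0]*d,(v-w["K"][1,2])/w["K"][1,1]*d,d],-1)
    return P@w["T"][:3,:3].T+w["T"][:3,3],w
for f in("w2.npz","w4.npz"):
    P,w=tool(f);m=(w["d"]>0)&(w["im"].astype(int).sum(2)<150)
    print(f)
    for u in range(220,420,12):
        c=np.where(m[240:420,u])[0]+240
        if len(c): v=c[0]; print(u,v,(P[v+3,u]*1e3).round(0),(P[v+15,u]*1e3).round(0))
    if f=="w4.npz":
        q=(P[(P[...,2]<.0)&m]);  # near points
        for v in range(256,312,6): print("post col",v,[(u,(P[v,u]*1e3).round(0).tolist()) for u in(232,244,256)])
E
```

```text
0.034180261699569774 [ 0.51241375 -0.12947646  0.0672554 ]
w2.npz
220 294 [-102. -112.  188.] [-119. -114.  194.]
232 320 [  7. -33. -60.] [  7. -31. -68.]
244 305 [  6. -31. -47.] [  7. -29. -57.]
256 335 [ 11. -21. -75.] [  6. -21. -76.]
268 298 [ 11. -21. -50.] [ 10. -20. -59.]
280 306 [-119.  -48.  194.] [-134.  -49.  193.]
292 286 [-95. -35. 195.] [-110.  -35.  194.]
304 266 [-72. -21. 194.] [-86. -21. 194.]
316 247 [-51.  -8. 195.] [-64.  -8. 194.]
328 240 [-10.   3.  89.] [-56.   4. 194.]
340 291 [-96.  17. 184.] [-109.   17.  181.]
376 279 [-84.  55. 187.] [ 11.  21. -43.]
388 276 [-80.  68. 187.] [-91.  67. 180.]
400 273 [-77.  80. 187.] [-88.  80. 181.]
412 269 [-73.  93. 188.] [-83.  92. 181.]
w4.npz
220 248 [ 14. -52.   0.] [ 10. -51.  -7.]
232 311 [-57. -67.  67.] [-67. -68.  67.]
244 309 [  7. -30. -51.] [  6. -29. -59.]
256 303 [  7. -27. -46.] [ 11. -23. -63.]
268 326 [ 11. -18. -70.] [  9. -18. -75.]
280 293 [ 11. -17. -45.] [  6. -17. -47.]
292 354 [-89. -23.  60.] [-95. -23.  54.]
304 355 [-89. -14.  59.] [-95. -14.  53.]
316 354 [-89.  -6.  61.] [-94.  -6.  53.]
3
[... 637 characters left out ...]
t col 274 [(232, [-21.0, -61.0, 54.0]), (244, [-21.0, -54.0, 56.0]), (256, [-21.0, -46.0, 55.0])]
post col 280 [(232, [-25.0, -62.0, 55.0]), (244, [-26.0, -54.0, 56.0]), (256, [-25.0, -46.0, 55.0])]
post col 286 [(232, [-30.0, -62.0, 55.0]), (244, [-30.0, -54.0, 55.0]), (256, [-30.0, -46.0, 56.0])]
post col 292 [(232, [-40.0, -66.0, 68.0]), (244, [-34.0, -54.0, 55.0]), (256, [-35.0, -46.0, 56.0])]
post col 298 [(232, [-45.0, -66.0, 68.0]), (244, [-44.0, -57.0, 67.0]), (256, [-45.0, -49.0, 68.0])]
post col 304 [(232, [-49.0, -66.0, 66.0]), (244, [-49.0, -58.0, 67.0]), (256, [7.0, -27.0, -45.0])]
post col 310 [(232, [-54.0, -67.0, 67.0]), (244, [7.0, -31.0, -49.0]), (256, [7.0, -26.0, -49.0])]
```

```bash
python3 - <<'E'
from h import *
import cv2
for f in("w1.npz","w2.npz","w4.npz"):
    w=np.load(f);d=w["d"];v,u=np.mgrid[:480,:640];P=np.stack([(u-w["K"][0,2])/w["K"][0,0]*d,(v-w["K"][1,2])/w["K"][1,1]*d,d],-1)@w["T"][:3,:3].T+w["T"][:3,3]
    m=(d>0)&(P[...,2]<20e-3)&(abs(P[...,1])<.075)&(abs(P[...,0])<.03)&(v>240)
    z=P[m][:,2];i=np.argsort(z)[-6:];print(f,len(z),(P[m][i]*1e3).round(0).tolist(),list(zip(u[m][i],v[m][i])))
# where scene & side cameras see TCP and 40 mm behind
o=ctrl.get_obs();
out=[]
for n in("scene","side"):
    im,d=optics.get_image(n);p=optics.camera_params(n);E=np.linalg.inv(p["extrinsics"]);im=im.copy();px=[]
    for k,c in((0,(255,0,0)),(.04,(0,255,255))):
        X=E[:3,:3]@(o["tool_pos"]+[0,0,k])+E[:3,3];a=p["mtx"]@X/X[2];px.append(a[:2]);cv2.circle(im,(int(a[0]),int(a[1])),1,c,-1)
    x,y=px[0].astype(int);out.append(cv2.resize(im[y-70:y+50,x-80:x+80],(400,300)))
cv2.imwrite("pics/w5.png",np.hstack(out)[:,:,::-1])
E
```

```text
w1.npz 57922 [[-2.0, -43.0, -50.0], [-1.0, -43.0, -50.0], [-5.0, 43.0, -50.0], [-3.0, -43.0, -50.0], [-4.0, -43.0, -50.0], [5.0, 43.0, -49.0]] [(np.int64(213), np.int64(331)), (np.int64(213), np.int64(328)), (np.int64(433), np.int64(338)), (np.int64(214), np.int64(333)), (np.int64(214), np.int64(335)), (np.int64(435), np.int64(313))]
w2.npz 59403 [[6.0, -20.0, -38.0], [-5.0, 20.0, -38.0], [5.0, -20.0, -38.0], [-6.0, 20.0, -38.0], [6.0, 20.0, -38.0], [-5.0, 20.0, -37.0]] [(np.int64(275), np.int64(300)), (np.int64(371), np.int64(323)), (np.int64(275), np.int64(301)), (np.int64(371), np.int64(325)), (np.int64(372), np.int64(298)), (np.int64(371), np.int64(322))]
w4.npz 62820 [[10.0, -49.0, 19.0], [7.0, -50.0, 19.0], [2.0, -52.0, 20.0], [4.0, -52.0, 20.0], [11.0, -49.0, 20.0], [-2.0, -54.0, 20.0]] [(np.int64(235), np.int64(247)), (np.int64(234), np.int64(251)), (np.int64(231), np.int64(260)), (np.int64(232), np.int64(257)), (np.int64(236), np.int64(244)), (np.int64(229), np.int64(267))]
```

View pics/w5.png

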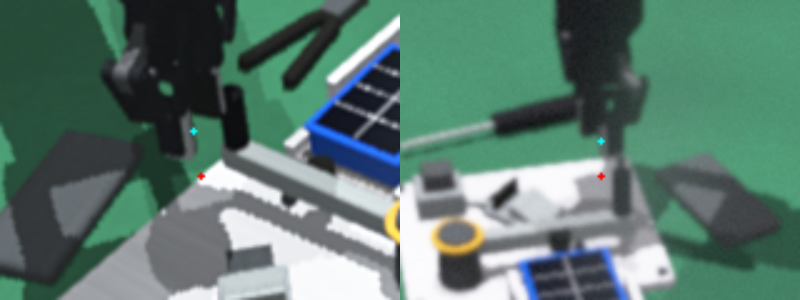

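The visible finger ends are about 37 mm behind the reported TCP (the cyan dots in both views, and the depth image agrees). So the tips skimmed over the post top at about z=0.105. I'll go up, back over the post, and descend about 24 mm deeper than before.

```bash
python3 -m handwheel '[{"tx":0,"ty":0,"tz":-20,"roll":0},{"tx":-0.2,"ty":-6,"tz":0,"roll":0.04},{"tx":-0.2,"ty":-6,"tz":0,"roll":0.04},{"tx":-0.2,"ty":-6,"tz":0,"roll":0.04},{"tx":-0.2,"ty":-6,"tz":0,"roll":0.04},{"tx":-0.2,"ty":-6,"tz":0,"roll":0.04},{"tx":-0.2,"ty":-6,"tz":0,"roll":0.04},{"tx":-0.2,"ty":-6,"tz":0,"roll":0.04},{"tx":0,"ty":-8,"tz":0,"roll":0},{"tx":0,"ty":0,"tz":0,"roll":0},{"tx":0,"ty":0,"tz":0,"roll":0}]'
python3 - <<'E'
from h import *
o=ctrl.get_obs();M=Ro.from_rotvec(o["tool_rot"]).as_matrix();print("shift",M.T@(np.array([.4938,-.0836,.043])-o["tool_pos"])*1e3)
im,d=optics.get_image("wrist");p=optics.camera_params("wrist")
v,u=np.mgrid[:480,:640];K=p["mtx"];T=p["tool_from_camera"];P=np.stack([(u-K[0,2])/K[0,0]*d,(v-K[1,2])/K[1,1]*d,d],-1)@T[:3,:3].T+T[:3,3]
W=P@M.T+o["tool_pos"];m=(d>0)&(abs(W[...,2]-.106)<.004)&(abs(P[...,0])<.03)&(abs(P[...,1])<.016);print("post in tool mm",(np.median(P[m],0)*1e3).round(1),m.sum())
n=(d>0)&(abs(P[...,1])<.012)&(abs(P[...,0])<.03)&(P[...,2]<-.03);print("palm lowest z",np.sort(P[n][:,2])[-5:] if n.any() else None)
E
```

```text
t: 4.87
tool_pos: [0.4938, -0.0833, 0.0876]
tool_rot: [3.121, 0.359, 0.0]
contact_force: [-0.7, -0.2, 0.6]
opening: 0.0339
grip_force: 0.0
shift [-4.16615387e-02  2.40727423e-01  4.45634252e+01]
post in tool mm [ -0.3   0.2 -18.4] 1061
palm lowest z [-0.10894547 -0.1089     -0.10888661 -0.10869878 -0.10862487]
```

```bash
python3 -m handwheel '[{"tx":0,"ty":0,"tz":12,"roll":0},{"tx":0,"ty":0,"tz":16,"roll":0},{"tx":0,"ty":0,"tz":14,"roll":0},{"tx":0,"ty":0,"tz":9,"roll":0},{"tx":0,"ty":0,"tz":0,"roll":0},{"tx":0,"ty":0,"tz":0,"roll":0}]' >/dev/null; python3 st.py
python3 -m handwheel '[{"tx":0,"ty":3,"tz":0,"roll":0},{"tx":0,"ty":3,"tz":0,"roll":0},{"tx":0,"ty":2,"tz":0,"roll":0},{"tx":0.44,"ty":6,"tz":0,"roll":-0.04},{"tx":0.44,"ty":6,"tz":0,"roll":-0.04},{"tx":0.44,"ty":6,"tz":0,"roll":-0.04},{"tx":0,"ty":0,"tz":0,"roll":0},{"tx":0,"ty":0,"tz":0,"roll":0}]' >/dev/null; python3 st.py
```

```text
t=5.42 q=-0.053 rolls q=-0.001 r=150.7 pull=1.26 spring=-0.74 excess=2.00 rad=0.18 Fz=-0.44 z=0.0357 grip=0.0
t=6.08 q=0.122 rolls q=0.118 r=149.6 pull=0.66 spring=1.71 excess=-1.05 rad=-0.52 Fz=1.48 z=0.0372 grip=0.9
```

```bash
python3 -m handwheel '[{"tx":0.44,"ty":6,"tz":0,"roll":-0.04},{"tx":0.44,"ty":6,"tz":0,"roll":-0.04},{"tx":0.44,"ty":6,"tz":0,"roll":-0.04},{"tx":0.44,"ty":6,"tz":0,"roll":-0.04},{"tx":0.44,"ty":6,"tz":0,"roll":-0.04},{"tx":0,"ty":0,"tz":0,"roll":0},{"tx":0,"ty":0,"tz":0,"roll":0}]' >/dev/null; python3 st.py;python3 st.py
```

```text
t=6.67 q=0.316 rolls q=0.318 r=149.9 pull=4.43 spring=4.42 excess=0.01 rad=-0.56 Fz=2.69 z=0.0368 grip=2.2
t=6.67 q=0.316 rolls q=0.318 r=149.9 pull=4.43 spring=4.42 excess=0.01 rad=-0.56 Fz=2.69 z=0.0368 grip=2.2
```

Force model matches well. Continuing to about 0.64, then in small steps.

```bash
python3 -m handwheel '[{"tx":0.44,"ty":6,"tz":0,"roll":-0.04},{"tx":0.44,"ty":6,"tz":0,"roll":-0.04},{"tx":0.44,"ty":6,"tz":0,"roll":-0.04},{"tx":0.44,"ty":6,"tz":0,"roll":-0.04},{"tx":0.44,"ty":6,"tz":0,"roll":-0.04},{"tx":0.44,"ty":6,"tz":0,"roll":-0.04},{"tx":0.44,"ty":6,"tz":0,"roll":-0.04},{"tx":0.44,"ty":6,"tz":0,"roll":-0.04},{"tx":0,"ty":0,"tz":0,"roll":0},{"tx":0,"ty":0,"tz":0,"roll":0}]' >/dev/null; python3 st.py
python3 -m handwheel '[{"tx":0.1,"ty":1.5,"tz":0,"roll":-0.01},{"tx":0.1,"ty":1.5,"tz":0,"roll":-0.01},{"tx":0.1,"ty":1.5,"tz":0,"roll":-0.01},{"tx":0,"ty":0,"tz":0,"roll":0},{"tx":0,"ty":0,"tz":0,"roll":0}]' >/dev/null; python3 st.py
```

```text
t=7.50 q=0.627 rolls q=0.638 r=149.8 pull=9.79 spring=8.78 excess=1.00 rad=-0.38 Fz=4.91 z=0.0364 grip=4.3
t=7.92 q=0.653 rolls q=0.668 r=149.8 pull=9.16 spring=9.14 excess=0.02 rad=-0.74 Fz=6.48 z=0.0365 grip=4.7
```

```bash
sed -i 's/^st()$/e=st()\nimport sys\nif len(sys.argv)>1 and e>float(sys.argv[1]): sys.exit(1)/; s/^    print(f"t=/    e=F@t-14*q\n    print(f"t=/' st.py; sed -i 's/^e=st()$/    return e\ne=st()/' st.py
H="python3 -m handwheel"; c(){ python3 st.py 3.2; }
$H '[{"tx":0.1,"ty":1.5,"tz":0,"roll":-0.01},{"tx":0.1,"ty":1.5,"tz":0,"roll":-0.01},{"tx":0,"ty":0,"tz":0,"roll":0},{"tx":0,"ty":0,"tz":0,"roll":0}]' >/dev/null && c && \
$H '[{"tx":0.1,"ty":1.5,"tz":0,"roll":-0.01},{"tx":0,"ty":0,"tz":0,"roll":0},{"tx":0,"ty":0,"tz":0,"roll":0}]' >/dev/null && c && \
$H '[{"tx":0.1,"ty":1.5,"tz":0,"roll":-0.01},{"tx":0,"ty":0,"tz":0,"roll":0},{"tx":0,"ty":0,"tz":0,"roll":0}]' >/dev/null && c && \
$H '[{"tx":0.1,"ty":1.5,"tz":0,"roll":-0.01},{"tx":0,"ty":0,"tz":0,"roll":0},{"tx":0,"ty":0,"tz":0,"roll":0}]' >/dev/null && c && \
$H '[{"tx":0.1,"ty":1.5,"tz":0,"roll":-0.01},{"tx":0,"ty":0,"tz":0,"roll":0},{"tx":0,"ty":0,"tz":0,"roll":0}]' >/dev/null && c && \
$H '[{"tx":0.1,"ty":1.5,"tz":0,"roll":-0.01},{"tx":0,"ty":0,"tz":0,"roll":0},{"tx":0,"ty":0,"tz":0,"roll":0}]' >/dev/null && c && \
$H '[{"tx":0.1,"ty":1.5,"tz":0,"roll":-0.01},{"tx":0,"ty":0,"tz":0,"roll":0},{"tx":0,"ty":0,"tz":0,"roll":0}]' >/dev/null && c && \
$H '[{"tx":0.1,"ty":1.5,"tz":0,"roll":-0.01},{"tx":0,"ty":0,"tz":0,"roll":0},{"tx":0,"ty":0,"tz":0,"roll":0}]' >/dev/null && c
```

```text
t=8.25 q=0.672 rolls q=0.688 r=149.8 pull=9.82 spring=9.40 excess=0.42 rad=-0.26 Fz=6.49 z=0.0364 grip=5.0
t=8.50 q=0.681 rolls q=0.698 r=149.8 pull=10.70 spring=9.53 excess=1.17 rad=-0.63 Fz=6.80 z=0.0364 grip=5.1
t=8.75 q=0.691 rolls q=0.709 r=149.8 pull=9.91 spring=9.67 excess=0.24 rad=-1.04 Fz=7.23 z=0.0364 grip=5.2
t=9.00 q=0.700 rolls q=0.718 r=149.8 pull=10.68 spring=9.80 excess=0.88 rad=-0.78 Fz=6.96 z=0.0364 grip=5.3
t=9.25 q=0.710 rolls q=0.729 r=149.8 pull=11.70 spring=9.93 excess=1.77 rad=-0.75 Fz=7.14 z=0.0364 grip=5.4
t=9.50 q=0.718 rolls q=0.738 r=149.8 pull=10.89 spring=10.05 excess=0.84 rad=0.53 Fz=8.04 z=0.0364 grip=5.5
t=9.75 q=0.730 rolls q=0.748 r=149.7 pull=11.68 spring=10.22 excess=1.46 rad=-0.54 Fz=7.67 z=0.0364 grip=5.6
t=10.00 q=0.740 rolls q=0.759 r=149.7 pull=11.86 spring=10.36 excess=1.50 rad=-0.48 Fz=7.43 z=0.0364 grip=5.7
```

```bash
H="python3 -m handwheel"; c(){ python3 st.py 3.4|cut -c1-95; return ${PIPESTATUS[0]}; }
$H '[{"tx":0.1,"ty":1.5,"tz":0,"roll":-0.01},{"tx":0,"ty":0,"tz":0,"roll":0},{"tx":0,"ty":0,"tz":0,"roll":0}]' >/dev/null && c && \
$H '[{"tx":0.1,"ty":1.5,"tz":0,"roll":-0.01},{"tx":0,"ty":0,"tz":0,"roll":0},{"tx":0,"ty":0,"tz":0,"roll":0}]' >/dev/null && c && \
$H '[{"tx":0.1,"ty":1.5,"tz":0,"roll":-0.01},{"tx":0,"ty":0,"tz":0,"roll":0},{"tx":0,"ty":0,"tz":0,"roll":0}]' >/dev/null && c && \
$H '[{"tx":0.1,"ty":1.5,"tz":0,"roll":-0.01},{"tx":0,"ty":0,"tz":0,"roll":0},{"tx":0,"ty":0,"tz":0,"roll":0}]' >/dev/null && c && \
$H '[{"tx":0.1,"ty":1.5,"tz":0,"roll":-0.01},{"tx":0,"ty":0,"tz":0,"roll":0},{"tx":0,"ty":0,"tz":0,"roll":0}]' >/dev/null && c && \
$H '[{"tx":0.1,"ty":1.5,"tz":0,"roll":-0.01},{"tx":0,"ty":0,"tz":0,"roll":0},{"tx":0,"ty":0,"tz":0,"roll":0}]' >/dev/null && c && \
$H '[{"tx":0.1,"ty":1.5,"tz":0,"roll":-0.01},{"tx":0,"ty":0,"tz":0,"roll":0},{"tx":0,"ty":0,"tz":0,"roll":0}]' >/dev/null && c && \
$H '[{"tx":0.1,"ty":1.5,"tz":0,"roll":-0.01},{"tx":0,"ty":0,"tz":0,"roll":0},{"tx":0,"ty":0,"tz":0,"roll":0}]' >/dev/null && c && \
$H '[{"tx":0.1,"ty":1.5,"tz":0,"roll":-0.01},{"tx":0,"ty":0,"tz":0,"roll":0},{"tx":0,"ty":0,"tz":0,"roll":0}]' >/dev/null && c && \
$H '[{"tx":0.1,"ty":1.5,"tz":0,"roll":-0.01},{"tx":0,"ty":0,"tz":0,"roll":0},{"tx":0,"ty":0,"tz":0,"roll":0}]' >/dev/null && c
```

```text
t=10.25 q=0.748 rolls q=0.769 r=149.7 pull=11.35 spring=10.47 excess=0.88 rad=0.08 Fz=8.32 z=0.
t=10.50 q=0.756 rolls q=0.779 r=149.7 pull=11.46 spring=10.59 excess=0.87 rad=-0.02 Fz=7.28 z=0
t=10.75 q=0.768 rolls q=0.789 r=149.7 pull=11.51 spring=10.76 excess=0.75 rad=0.23 Fz=7.33 z=0.
t=11.00 q=0.776 rolls q=0.799 r=149.7 pull=11.75 spring=10.86 excess=0.88 rad=-0.49 Fz=8.18 z=0
t=11.25 q=0.787 rolls q=0.809 r=149.7 pull=11.96 spring=11.02 excess=0.94 rad=-0.65 Fz=9.00 z=0
t=11.50 q=0.797 rolls q=0.819 r=149.7 pull=12.85 spring=11.16 excess=1.69 rad=0.41 Fz=8.87 z=0.
t=11.75 q=0.804 rolls q=0.829 r=149.7 pull=12.58 spring=11.26 excess=1.32 rad=-0.07 Fz=7.69 z=0
t=12.00 q=0.817 rolls q=0.839 r=149.7 pull=11.67 spring=11.44 excess=0.23 rad=-0.64 Fz=8.59 z=0
t=12.25 q=0.829 rolls q=0.849 r=149.7 pull=11.64 spring=11.60 excess=0.04 rad=-0.54 Fz=8.46 z=0
t=12.50 q=0.839 rolls q=0.859 r=149.7 pull=11.24 spring=11.74 excess=-0.50 rad=-0.13 Fz=8.47 z=
```

```bash
H="python3 -m handwheel"; c(){ python3 st.py 3.4; }
$H '[{"tx":0.1,"ty":1.5,"tz":0,"roll":-0.01},{"tx":0,"ty":0,"tz":0,"roll":0},{"tx":0,"ty":0,"tz":0,"roll":0}]' >/dev/null && c && \
$H '[{"tx":0.1,"ty":1.5,"tz":0,"roll":-0.01},{"tx":0,"ty":0,"tz":0,"roll":0},{"tx":0,"ty":0,"tz":0,"roll":0}]' >/dev/null && c && \
$H '[{"tx":0.1,"ty":1.5,"tz":0,"roll":-0.01},{"tx":0,"ty":0,"tz":0,"roll":0},{"tx":0,"ty":0,"tz":0,"roll":0}]' >/dev/null && c && \
$H '[{"tx":0.1,"ty":1.5,"tz":0,"roll":-0.01},{"tx":0,"ty":0,"tz":0,"roll":0},{"tx":0,"ty":0,"tz":0,"roll":0}]' >/dev/null && c && \
$H '[{"tx":0.1,"ty":1.5,"tz":0,"roll":-0.01},{"tx":0,"ty":0,"tz":0,"roll":0},{"tx":0,"ty":0,"tz":0,"roll":0}]' >/dev/null && c && \
$H '[{"tx":0.1,"ty":1.5,"tz":0,"roll":-0.01},{"tx":0,"ty":0,"tz":0,"roll":0},{"tx":0,"ty":0,"tz":0,"roll":0}]' >/dev/null && c && \
$H '[{"tx":0.1,"ty":1.5,"tz":0,"roll":-0.01},{"tx":0,"ty":0,"tz":0,"roll":0},{"tx":0,"ty":0,"tz":0,"roll":0}]' >/dev/null && c
```

```text
t=12.75 q=0.850 rolls q=0.869 r=149.7 pull=11.83 spring=11.90 excess=-0.07 rad=-1.43 Fz=7.92 z=0.0364 grip=5.6
t=13.00 q=0.858 rolls q=0.879 r=149.7 pull=11.59 spring=12.01 excess=-0.43 rad=-0.54 Fz=7.82 z=0.0364 grip=5.8
t=13.25 q=0.868 rolls q=0.889 r=149.6 pull=12.14 spring=12.15 excess=-0.01 rad=-0.20 Fz=8.82 z=0.0364 grip=6.0
t=13.50 q=0.877 rolls q=0.899 r=149.7 pull=11.34 spring=12.28 excess=-0.94 rad=-0.79 Fz=8.20 z=0.0364 grip=6.0
t=13.75 q=0.889 rolls q=0.909 r=149.7 pull=11.96 spring=12.44 excess=-0.48 rad=-1.11 Fz=8.33 z=0.0364 grip=5.8
t=14.00 q=0.899 rolls q=0.918 r=149.7 pull=11.09 spring=12.58 excess=-1.49 rad=-0.04 Fz=7.42 z=0.0364 grip=5.9
t=14.25 q=0.908 rolls q=0.929 r=149.6 pull=10.79 spring=12.71 excess=-1.93 rad=-0.72 Fz=8.94 z=0.0364 grip=5.7
```

```bash
cat > post.py <<'E'
from h import *
o=ctrl.get_obs();M=Ro.from_rotvec(o["tool_rot"]).as_matrix()
im,d=optics.get_image("wrist");p=optics.camera_params("wrist")
np.savez("wl.npz",im=im,d=d,pos=o["tool_pos"],rot=o["tool_rot"],T=p["tool_from_camera"],K=p["mtx"])
v,u=np.mgrid[:480,:640];K=p["mtx"];T=p["tool_from_camera"];P=np.stack([(u-K[0,2])/K[0,0]*d,(v-K[1,2])/K[1,1]*d,d],-1)@T[:3,:3].T+T[:3,3]
W=P@M.T+o["tool_pos"]
J=(W[...,:2]-np.array([.4938,-.0836]))@np.array([[np.cos(.2285),-np.sin(.2285)],[np.sin(.2285),np.cos(.2285)]])+[-.07,0]
r=np.hypot(J[...,0]-.08,J[...,1]);q=np.arctan2(-J[...,1],.08-J[...,0])
m=(d>0)&(abs(W[...,2]-.060)<.003)&(r>.06)&(r<.125)&(q>-.5)&(q<1.4)
print("arm top pts",m.sum(),"q by radius",[(R,np.percentile(q[m&(abs(r-R)<.006)],[5,50,95]).round(3).tolist()) for R in(.07,.085,.1,.115) if (m&(abs(r-R)<.006)).sum()>20])
n=(d>0)&(abs(W[...,2]-.1045)<.004)&(abs(r-.15)<.02)&(q>-.2)&(q<1.3)
if n.sum(): print("z~.106 near post: n",n.sum(),"tool",(np.median(P[n],0)*1e3).round(1),"q",np.percentile(q[n],[5,50,95]).round(3))
print("opening",o["opening"],"grip",o["grip_force"])
E
python3 post.py
```

```text
arm top pts 8043 q by radius [(0.07, [0.8, 0.903, 1.005]), (0.085, [0.703, 0.861, 0.984]), (0.1, [0.709, 0.866, 0.974]), (0.115, [-0.363, 0.883, 0.968])]
z~.106 near post: n 3177 tool [  2.8  -8.2 -69.1] q [0.808 0.911 1.125]
opening 0.0342869258077592 grip 5.65498486161232
```

```bash
H="python3 -m handwheel"; c(){ python3 st.py 2.5; }
$H '[{"tx":0.1,"ty":1.5,"tz":0,"roll":-0.01},{"tx":0,"ty":0,"tz":0,"roll":0},{"tx":0,"ty":0,"tz":0,"roll":0}]' >/dev/null && c && \
$H '[{"tx":0.1,"ty":1.5,"tz":0,"roll":-0.01},{"tx":0,"ty":0,"tz":0,"roll":0},{"tx":0,"ty":0,"tz":0,"roll":0}]' >/dev/null && c && \
$H '[{"tx":0.1,"ty":1.5,"tz":0,"roll":-0.01},{"tx":0,"ty":0,"tz":0,"roll":0},{"tx":0,"ty":0,"tz":0,"roll":0}]' >/dev/null && c && \
$H '[{"tx":0.1,"ty":1.5,"tz":0,"roll":-0.01},{"tx":0,"ty":0,"tz":0,"roll":0},{"tx":0,"ty":0,"tz":0,"roll":0}]' >/dev/null && c; python3 post.py
```

```text
t=14.55 q=0.920 rolls q=0.939 r=149.6 pull=11.00 spring=12.88 excess=-1.89 rad=-0.45 Fz=6.89 z=0.0364 grip=5.6
t=14.80 q=0.930 rolls q=0.949 r=149.6 pull=11.20 spring=13.02 excess=-1.82 rad=-0.89 Fz=6.17 z=0.0364 grip=5.2
t=15.05 q=0.939 rolls q=0.959 r=149.6 pull=11.78 spring=13.15 excess=-1.37 rad=-0.39 Fz=7.89 z=0.0364 grip=5.6
t=15.30 q=0.945 rolls q=0.969 r=149.6 pull=12.43 spring=13.22 excess=-0.79 rad=-0.37 Fz=9.41 z=0.0363 grip=6.7
arm top pts 7716 q by radius [(0.07, [0.836, 0.939, 1.04]), (0.085, [0.74, 0.897, 1.021]), (0.1, [0.745, 0.901, 1.01]), (0.115, [-0.322, 0.939, 1.005])]
z~.106 near post: n 3173 tool [  2.7  -8.2 -69.2] q [0.844 0.947 1.161]
opening 0.034114669025028965 grip 6.692059189081192
```

```bash
H="python3 -m handwheel"; c(){ python3 st.py 3.0; }
$H '[{"tx":0.05,"ty":1,"tz":0,"roll":-0.007},{"tx":0,"ty":0,"tz":0,"roll":0},{"tx":0,"ty":0,"tz":0,"roll":0}]' >/dev/null && c && \
$H '[{"tx":0.05,"ty":1,"tz":0,"roll":-0.007},{"tx":0,"ty":0,"tz":0,"roll":0},{"tx":0,"ty":0,"tz":0,"roll":0}]' >/dev/null && c && \
$H '[{"tx":0.05,"ty":1,"tz":0,"roll":-0.007},{"tx":0,"ty":0,"tz":0,"roll":0},{"tx":0,"ty":0,"tz":0,"roll":0}]' >/dev/null && c && \
$H '[{"tx":0.05,"ty":1,"tz":0,"roll":-0.007},{"tx":0,"ty":0,"tz":0,"roll":0},{"tx":0,"ty":0,"tz":0,"roll":0}]' >/dev/null && c
```

```text
t=15.60 q=0.951 rolls q=0.976 r=149.6 pull=12.46 spring=13.32 excess=-0.85 rad=0.16 Fz=7.83 z=0.0363 grip=6.7
t=15.85 q=0.959 rolls q=0.983 r=149.6 pull=14.07 spring=13.42 excess=0.64 rad=-1.32 Fz=9.76 z=0.0362 grip=6.8
t=16.10 q=0.965 rolls q=0.990 r=149.6 pull=13.07 spring=13.51 excess=-0.43 rad=-1.90 Fz=9.35 z=0.0363 grip=6.8
t=16.35 q=0.970 rolls q=0.997 r=149.6 pull=14.07 spring=13.57 excess=0.49 rad=-0.86 Fz=8.86 z=0.0362 grip=7.2
```

```bash
H="python3 -m handwheel"; c(){ python3 st.py 3.4; }
$H '[{"tx":0.05,"ty":1,"tz":0,"roll":-0.007},{"tx":0,"ty":0,"tz":0,"roll":0},{"tx":0,"ty":0,"tz":0,"roll":0}]' >/dev/null && c && \
$H '[{"tx":0.05,"ty":1,"tz":0,"roll":-0.007},{"tx":0,"ty":0,"tz":0,"roll":0},{"tx":0,"ty":0,"tz":0,"roll":0}]' >/dev/null && c && \
$H '[{"tx":0.05,"ty":1,"tz":0,"roll":-0.007},{"tx":0,"ty":0,"tz":0,"roll":0},{"tx":0,"ty":0,"tz":0,"roll":0}]' >/dev/null && c && \
$H '[{"tx":0.05,"ty":1,"tz":0,"roll":-0.007},{"tx":0,"ty":0,"tz":0,"roll":0},{"tx":0,"ty":0,"tz":0,"roll":0}]' >/dev/null && c && \
$H '[{"tx":0.05,"ty":1,"tz":0,"roll":-0.007},{"tx":0,"ty":0,"tz":0,"roll":0},{"tx":0,"ty":0,"tz":0,"roll":0}]' >/dev/null && c && \
$H '[{"tx":0.05,"ty":1,"tz":0,"roll":-0.007},{"tx":0,"ty":0,"tz":0,"roll":0},{"tx":0,"ty":0,"tz":0,"roll":0}]' >/dev/null && c
```

```text
t=16.60 q=0.973 rolls q=1.004 r=149.5 pull=15.67 spring=13.62 excess=2.05 rad=-0.90 Fz=10.88 z=0.0362 grip=7.9
t=16.85 q=0.976 rolls q=1.011 r=149.5 pull=17.63 spring=13.67 excess=3.96 rad=-0.96 Fz=11.79 z=0.0361 grip=8.6
```

```bash
H="python3 -m handwheel"
$H '[{"tx":-0.05,"ty":-1.5,"tz":0,"roll":0.01},{"tx":-0.05,"ty":-1.5,"tz":0,"roll":0.01},{"tx":0,"ty":0,"tz":0,"roll":0},{"tx":0,"ty":0,"tz":0,"roll":0}]' >/dev/null; python3 st.py
$H '[{"tx":-0.05,"ty":-1.5,"tz":0,"roll":0.01},{"tx":-0.05,"ty":-1.5,"tz":0,"roll":0.01},{"tx":0,"ty":0,"tz":0,"roll":0},{"tx":0,"ty":0,"tz":0,"roll":0}]' >/dev/null; python3 st.py
$H '[{"tx":-0.05,"ty":-1.5,"tz":0,"roll":0.01},{"tx":-0.05,"ty":-1.5,"tz":0,"roll":0.01},{"tx":0,"ty":0,"tz":0,"roll":0},{"tx":0,"ty":0,"tz":0,"roll":0}]' >/dev/null; python3 st.py
```

```text
t=17.18 q=0.964 rolls q=0.991 r=149.5 pull=14.32 spring=13.50 excess=0.82 rad=-0.02 Fz=9.12 z=0.0363 grip=6.8
t=17.52 q=0.944 rolls q=0.971 r=149.6 pull=13.63 spring=13.22 excess=0.41 rad=-0.34 Fz=8.31 z=0.0363 grip=6.7
t=17.85 q=0.938 rolls q=0.950 r=149.7 pull=7.21 spring=13.13 excess=-5.91 rad=-0.44 Fz=4.79 z=0.0365 grip=3.5
```

Pull is collapsing at q≈0.938, so the arm is resting on the sear tooth. Backing off further.

```bash
H="python3 -m handwheel"
$H '[{"tx":0,"ty":-1,"tz":0,"roll":0},{"tx":0,"ty":-1,"tz":0,"roll":0},{"tx":0,"ty":0,"tz":0,"roll":0},{"tx":0,"ty":0,"tz":0,"roll":0}]' >/dev/null; python3 st.py
$H '[{"tx":0,"ty":-1,"tz":0,"roll":0},{"tx":0,"ty":-1,"tz":0,"roll":0},{"tx":0,"ty":-1,"tz":0,"roll":0},{"tx":0,"ty":-2,"tz":0,"roll":0},{"tx":0,"ty":0,"tz":0,"roll":0},{"tx":0,"ty":0,"tz":0,"roll":0}]' >/dev/null; python3 st.py; python3 post.py
```

```text
t=18.18 q=0.936 rolls q=0.951 r=149.6 pull=3.03 spring=13.10 excess=-10.07 rad=0.27 Fz=1.76 z=0.0366 grip=1.5
t=18.68 q=0.904 rolls q=0.951 r=150.0 pull=-0.24 spring=12.66 excess=-12.90 rad=-0.56 Fz=-0.25 z=0.0366 grip=0.0
arm top pts 7919 q by radius [(0.07, [0.822, 0.925, 1.027]), (0.085, [0.726, 0.881, 1.007]), (0.1, [0.732, 0.887, 0.997]), (0.115, [-0.34, 0.917, 0.992])]
z~.106 near post: n 3205 tool [  2.8  -3.6 -68.9] q [0.799 0.934 1.117]
opening 0.03414192803372956 grip 0.0
```

Cocked and holding free at q≈0.93. Centring, then lifting off.

```bash
H="python3 -m handwheel"
$H '[{"tx":1,"ty":-3.5,"tz":0,"roll":0},{"tx":0,"ty":0,"tz":0,"roll":0},{"tx":0,"ty":0,"tz":-10,"roll":0},{"tx":0,"ty":0,"tz":-20,"roll":0},{"tx":0,"ty":0,"tz":-30,"roll":0},{"tx":0,"ty":0,"tz":-30,"roll":0},{"tx":0,"ty":0,"tz":-10,"roll":0},{"tx":0,"ty":0,"tz":0,"roll":0},{"tx":0,"ty":0,"tz":0,"roll":0}]' ; python3 post.py; python3 - <<'E'
from h import *
w=np.load("wl.npz");M=Ro.from_rotvec(w["rot"]).as_matrix();d=w["d"];v,u=np.mgrid[:480,:640];K=w["K"];T=w["T"]
W=(np.stack([(u-K[0,2])/K[0,0]*d,(v-K[1,2])/K[1,1]*d,d],-1)@T[:3,:3].T+T[:3,3])@M.T+w["pos"]
k=np.array([.6701,-.1576]);m=(d>0)&(abs(W[...,2]-.06)<.006)&(np.linalg.norm(W[...,:2]-k,axis=-1)<.03)
print("key pts",m.sum(),(W[m].min(0)+W[m].max(0))/2 if m.any() else 0,np.ptp(W[m],0) if m.any() else 0)
print("shift to key mm",(M.T@(np.append(k,.120)-w["pos"])*1e3).round(1),np.arctan2(M[1,1],M[0,1]))
E
```

```text
t: 19.48
tool_pos: [0.5812, -0.1863, 0.1372]
tool_rot: [2.61, 1.747, 0.001]
contact_force: [0.3, -0.2, -0.1]
opening: 0.0342
grip_force: 0.0
arm top pts 4368 q by radius [(0.07, [0.817, 0.921, 1.027]), (0.085, [-0.482, 0.86, 1.003]), (0.1, [-0.485, 0.805, 0.99]), (0.115, [-0.486, -0.369, 0.981])]
z~.106 near post: n 678 tool [-1.3 -0.5 31.4] q [0.884 0.933 0.979]
opening 0.034183326143608354 grip 0.0
key pts 1793 [ 0.66810249 -0.15833027  0.05821915] [0.03330856 0.03012434 0.00835887]
shift to key mm [60.4 71.2 17.3] -0.3910146174278974
```

```bash
H="python3 -m handwheel"
$H '[{"tx":20,"ty":23,"tz":0,"roll":0},{"tx":20,"ty":23,"tz":0,"roll":0},{"tx":19,"ty":23.5,"tz":0,"roll":0},{"tx":0,"ty":0,"tz":0,"roll":0},{"tx":0,"ty":0,"tz":20,"roll":0},{"tx":0,"ty":0,"tz":30,"roll":0},{"tx":0,"ty":0,"tz":25,"roll":0},{"tx":0,"ty":0,"tz":15,"roll":0},{"tx":0,"ty":0,"tz":0,"roll":0},{"tx":0,"ty":0,"tz":0,"roll":0}]' 0; python3 post.py; python3 - <<'E'
from h import *
import cv2
w=np.load("wl.npz");d=w["d"];v,u=np.mgrid[:480,:640];K=w["K"];T=w["T"]
P=np.stack([(u-K[0,2])/K[0,0]*d,(v-K[1,2])/K[1,1]*d,d],-1)@T[:3,:3].T+T[:3,3]
m=(d>0)&(P[...,2]<-.02)&(abs(P[...,1])<.03)&(abs(P[...,0])<.02);z=np.sort(P[m][:,2]);print("tip z",z[-10:].round(4))
M=Ro.from_rotvec(w["rot"]).as_matrix();W=P@M.T+w["pos"];print("tool xy",w["pos"])
im,_=optics.get_image("scene");cv2.imwrite("pics/k.png",cv2.resize(im[230:440,130:350],None,fx=2.6,fy=2.6)[:,:,::-1])
E
```

```text
t: 20.37
tool_pos: [0.6661, -0.1578, 0.0445]
tool_rot: [-2.608, -1.746, 0.004]
contact_force: [0.2, 0.4, 1.5]
opening: 0.0001
grip_force: 0.0
arm top pts 5212 q by radius [(0.07, [0.833, 0.94, 1.037]), (0.085, [0.73, 0.891, 1.017]), (0.1, [0.733, 0.896, 1.005]), (0.115, [0.876, 0.938, 0.999])]
opening 0.00011148179469900141 grip 0.0
tip z [-0.04   -0.04   -0.04   -0.04   -0.0398 -0.0398 -0.0398 -0.0394 -0.0393
 -0.0392]
tool xy [ 0.66605238 -0.15775379  0.04453602]
```

View pics/k.png

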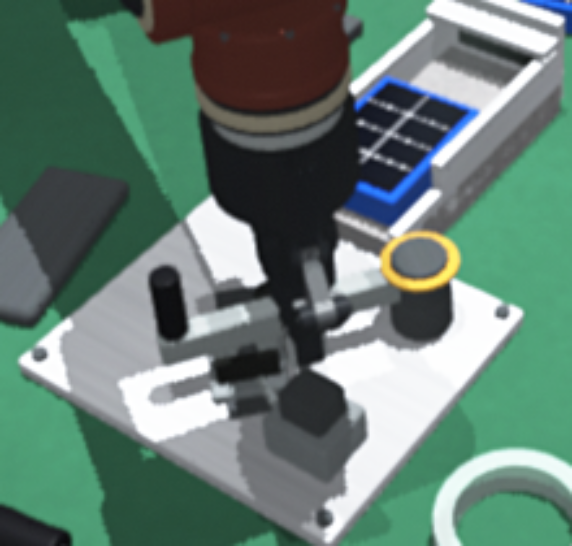

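The kicker is cocked, with the post at (168,290). The closed fingertips at (312,360) sit directly above the key top at (312,398). Descending.

```bash
H="python3 -m handwheel"; cat > k.py <<'E'
from h import *
import sys
o=ctrl.get_obs();print(f"t={o['t']:.2f} z={o['tool_pos'][2]:.4f} F={o['contact_force'].round(1)}");sys.exit(int(o['contact_force'][2]>float(sys.argv[1])))
E
$H '[{"tx":0,"ty":1.5,"tz":6,"roll":0},{"tx":0,"ty":0,"tz":6,"roll":0},{"tx":0,"ty":0,"tz":6,"roll":0},{"tx":0,"ty":0,"tz":0,"roll":0},{"tx":0,"ty":0,"tz":0,"roll":0}]' >/dev/null; python3 k.py 2.5 && \
$H '[{"tx":0,"ty":0,"tz":2,"roll":0},{"tx":0,"ty":0,"tz":0,"roll":0},{"tx":0,"ty":0,"tz":0,"roll":0}]' >/dev/null && python3 k.py 2.5 && \
$H '[{"tx":0,"ty":0,"tz":2,"roll":0},{"tx":0,"ty":0,"tz":0,"roll":0},{"tx":0,"ty":0,"tz":0,"roll":0}]' >/dev/null && python3 k.py 2.5 && \
$H '[{"tx":0,"ty":0,"tz":2,"roll":0},{"tx":0,"ty":0,"tz":0,"roll":0},{"tx":0,"ty":0,"tz":0,"roll":0}]' >/dev/null && python3 k.py 2.5 && \
$H '[{"tx":0,"ty":0,"tz":2,"roll":0},{"tx":0,"ty":0,"tz":0,"roll":0},{"tx":0,"ty":0,"tz":0,"roll":0}]' >/dev/null && python3 k.py 2.5
```

```text
t=20.88 z=0.0278 F=[-0.4  0.   0. ]
t=21.13 z=0.0267 F=[-0.5  0.5 -1.1]
t=21.38 z=0.0245 F=[-0.5  0.4 -0.2]
t=21.63 z=0.0234 F=[-0.3  1.3  2.9]
```

```bash
H="python3 -m handwheel"; sed -n 's/x/x/p' /dev/null
$H '[{"tx":0,"ty":0,"tz":2,"roll":0},{"tx":0,"ty":0,"tz":0,"roll":0},{"tx":0,"ty":0,"tz":0,"roll":0}]' >/dev/null && python3 k.py 9 && \
$H '[{"tx":0,"ty":0,"tz":2,"roll":0},{"tx":0,"ty":0,"tz":0,"roll":0},{"tx":0,"ty":0,"tz":0,"roll":0}]' >/dev/null && python3 k.py 9 && \
$H '[{"tx":0,"ty":0,"tz":1.5,"roll":0},{"tx":0,"ty":0,"tz":0,"roll":0},{"tx":0,"ty":0,"tz":0,"roll":0}]' >/dev/null && python3 k.py 9 && python3 post.py | head -1
```

```text
t=21.88 z=0.0220 F=[-2.2  1.3  5.9]
t=22.13 z=0.0200 F=[-2.   0.1  5. ]
t=22.38 z=0.0177 F=[-0.6 -0.2  2.2]
arm top pts 6765 q by radius [(0.07, [0.827, 0.936, 1.031]), (0.085, [0.722, 0.886, 1.012]), (0.1, [0.724, 0.891, 0.999]), (0.115, [0.87, 0.928, 0.993])]
```

```bash
H="python3 -m handwheel"
$H '[{"tx":0,"ty":0,"tz":1.5,"roll":0},{"tx":0,"ty":0,"tz":0,"roll":0},{"tx":0,"ty":0,"tz":0,"roll":0}]' >/dev/null && python3 k.py 9 && python3 post.py | head -1 &&\
$H '[{"tx":0,"ty":0,"tz":1.5,"roll":0},{"tx":0,"ty":0,"tz":0,"roll":0},{"tx":0,"ty":0,"tz":0,"roll":0}]' >/dev/null && python3 k.py 9 && python3 post.py |head -1
```

```text
t=22.68 z=0.0151 F=[-0.5  0.7  3.1]
arm top pts 653 q by radius [(0.07, [0.097, 0.157, 0.182])]
t=22.98 z=0.0139 F=[-1.7 -0.3  2.8]
arm top pts 14 q by radius []
```

Fired: the arm has flown. Lifting straight off the key and checking the housing.

```bash
python3 -m handwheel '[{"tx":0,"ty":0,"tz":-5,"roll":0},{"tx":0,"ty":0,"tz":-15,"roll":0},{"tx":0,"ty":0,"tz":-25,"roll":0},{"tx":0,"ty":0,"tz":-35,"roll":0},{"tx":0,"ty":0,"tz":-35,"roll":0},{"tx":0,"ty":0,"tz":-20,"roll":0},{"tx":0,"ty":0,"tz":0,"roll":0},{"tx":0,"ty":0,"tz":0,"roll":0}]'; python3 - <<'E'
from h import *
import cv2
ims=[optics.get_image(n)[0] for n in("scene","side")]
hs=cv2.cvtColor(ims[1],cv2.COLOR_RGB2HSV);m=cv2.inRange(hs,(105,130,80),(130,255,255));m[:200]=0
c,_=cv2.findContours(m,cv2.RETR_EXTERNAL,cv2.CHAIN_APPROX_SIMPLE)
H=np.array([.6399,-.0496])
for k in c:
    if cv2.contourArea(k)>150:
        r=cv2.minAreaRect(k);w=ray("side",r[0],.05)[:2]-H;print(r[0],"jig",(np.array([[np.cos(.2285),np.sin(.2285)],[-np.sin(.2285),np.cos(.2285)]])@w+[.08,0]).round(3))
cv2.imwrite("pics/end.png",np.hstack([cv2.resize(ims[0][200:410,140:420],(400,300)),cv2.resize(ims[1][160:340,180:420],(400,300))])[:,:,::-1])
E
```

```text
t: 23.7
tool_pos: [0.6703, -0.1591, 0.1524]
tool_rot: [2.607, 1.746, 0.005]
contact_force: [-0.6, 0.4, -1.1]
opening: 0.0
grip_force: 0.0
(338.1846008300781, 353.82305908203125) jig [-0.012  0.404]
```

View pics/end.png

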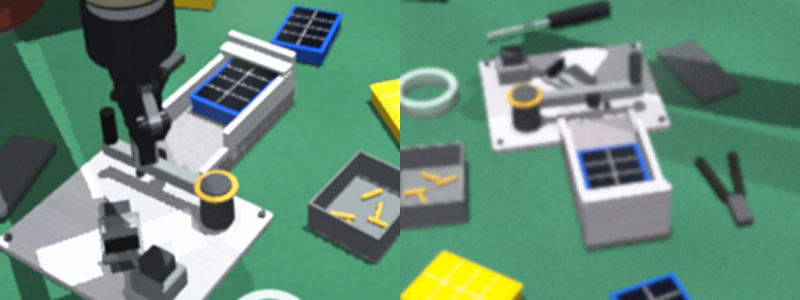

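The housing is at the lane's far end, at (237,85) in the left panel. The arm is back at 0, the key is up and the bystanders have not moved.

```bash
python3 -c "
from station import ctrl
print(ctrl.finish_job())"
```

```text
the job is handed in; nothing more can be done
None
```

I cocked the kicker until the sear caught it (about 4 N over the spring pull), let it hold by itself, then fired it with the key at about 6 N; the last pictures show the housing at the lane's far end and nothing else moved, but my first pull only skimmed the post top because the fingertips sit about 37 mm short of the reported TCP.

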